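# Uncover the watch movement and hold its dust dome

## Robot

A 6-joint arm with a two-finger parallel gripper is mounted at the origin on a cart in front of the work surface, level with it; the furniture and walls round the work are solid. World frame = base frame: x ahead of the robot, y to its left, z up, the work surface at z = 0. Lengths are in m, angles in rad, forces in N, time in s.
With the tool pointing down it reaches from about 0.375 to 0.975 m from the base axis. Payload 3.8 kg.
Tool frame: the origin (TCP) lies midway between the tips of the shut fingers; the grasp point (between the pads) lies 19 mm behind it; z points along the fingers, y is the line along which they close (so a half turn about z gives the same grasp; the last joint's range is limited). The gripper opens to 85 mm and grips with 20 to 120 N. Pads are 22 mm wide; open, the fingers measure 114 mm over their backs; the gripper's body (76 mm by 85 mm) begins 54 mm behind the grasp point. The pads swing forward as they close: fully open they stand 13 mm farther back than shut.
Start: joints at [-0.037, 0.264, 1.604, -0, 1.274, -0.037], TCP at [0.675, -0, 0.231] pointing down, gripper open.
Joint ranges: [-2.63, 2.63], [-0.94, 2.18], [0.31, 2.57], [-1.31, 4.45], [0, 2.66], [-2.55, 2.55]. Speed limits (rad/s): [2.57, 2.57, 3.14, 3.14, 3.14, 3.14].

## Interface

Orientations are given as a unit quaternion [w, x, y, z].
In Python, from plant import readout, camera, hand_in gives the robot as it stands. The module is installed in compiled form; this text tells all that it offers.
- The arm moves only by the tool servo_tool, never from a script. Its argument "motion" is a list that holds one entry, the list of rows, each a list of 5 numbers: the shift along the tool's x, y, z in units of 30 mm (1.0 is 30 mm), then the turn about the tool's z in degrees, then the closure, from -1 (fully open) to 1 (shut). A call has 1 to 12 rows; each row is the pose to reach, as a shift and turn from the pose commanded when the call began, along the tool's axes at that moment; what a row does not reach only later rows make up. A row lasts 1/8 s, in which the tool goes at most 62.5 mm and 10.7 degrees, less where a joint would pass 70% of its speed; a pose out of reach is approached as far as the arm can. A call with a gripper value outside its range is refused whole. The fingers move at their own pace and stop on an object; "grip_force" is the grip in N (left out, the last holds). Time passes only in rows, so rows that repeat a pose let the fingers close. It gives the time, the measured TCP pose, the force, the opening and the grip force at its end, in the units of the state.
- readout.get_state(): the state, without advancing time (a new reading comes with each control period).
- camera(name): name is "side" or "top"; returns a dict with "color" (420x560x3 uint8, blue, green, red), "fx", "fy", "cx", "cy" (pixels), "world_to_cam" (4x4, takes a point from world to camera coordinates). Camera axes: x right, y down, z forward; pixel columns grow to the right and rows downward; lengths in m; the calibration is good to about 2 mm. A picture is of the moment at which its call begins. There is no depth.
- hand_in(): hands the job in; it is judged then, once.
The state is a dict: "time_s": time; "joint_pos": joint angles; "joint_vel": joint speeds; "tau": joint torques, N m; "tcp_pos": TCP position; "ee_rot": TCP orientation; "ft_force": force on the tool from outside, world axes, zero at the start; "torque": the same for the moment, N m; "finger_gap": finger opening in m; "grasp_force": force on a finger pad.
Only numpy, scipy, OpenCV 4.12 (cv2) and the standard library are available. Lean on these libraries where they do the work, as an engineer would, in place of code of your own. Each camera call takes 0.05 s, during which the arm holds its last target. There are 200 camera calls.

## Task

Three alike clear dust domes stand on their trays: one covers a watch movement (a flat round disc), one an empty watch case, one an empty dish. Take the dome that covers the movement by its knob, lift it straight up off its tray without disturbing the movement, and hold it level and still about 15 cm above the tray for three seconds; finish there, still holding it, with nothing put down. Leave the other two domes and everything else as they are.

Things in the scene. Friction and masses are not known exactly. Their poses are not given: they have to be found in the camera images.
- dome_a: clear bell-shaped dust dome, 104 mm in diameter at its open rim, 82 mm high; it stands loose, unfastened and centred on tray a. Origin: centre of its rim (underside), z up to the knob. Clear shell up to 62 mm above the origin; above it on the axis a neck (16 mm in diameter, 62 to 71 mm) and a round knob (25 mm in diameter, 71 to 82 mm), by which it is lifted. Weighs 45 to 90 g. The three domes are alike
- base_a: low round tray of dome a, 125 mm in diameter, loose on the counter; its flat top, on which the dome and one thing inside it stand, lies 18.5 mm above the origin. Origin: centre of its underside, z up. The three trays are alike
- dome_b: clear bell-shaped dust dome, 104 mm in diameter at its open rim, 82 mm high; it stands loose, unfastened and centred on tray b. Origin: centre of its rim (underside), z up to the knob. Clear shell up to 62 mm above the origin; above it on the axis a neck (16 mm in diameter, 62 to 71 mm) and a round knob (25 mm in diameter, 71 to 82 mm), by which it is lifted. Weighs 45 to 90 g. The three domes are alike
- base_b: low round tray of dome b, 125 mm in diameter, loose on the counter; its flat top, on which the dome and one thing inside it stand, lies 18.5 mm above the origin. Origin: centre of its underside, z up. The three trays are alike
- dome_c: clear bell-shaped dust dome, 104 mm in diameter at its open rim, 82 mm high; it stands loose, unfastened and centred on tray c. Origin: centre of its rim (underside), z up to the knob. Clear shell up to 62 mm above the origin; above it on the axis a neck (16 mm in diameter, 62 to 71 mm) and a round knob (25 mm in diameter, 71 to 82 mm), by which it is lifted. Weighs 45 to 90 g. The three domes are alike
- base_c: low round tray of dome c, 125 mm in diameter, loose on the counter; its flat top, on which the dome and one thing inside it stand, lies 18.5 mm above the origin. Origin: centre of its underside, z up. The three trays are alike
- movement: watch movement: flat solid round disc, 28 mm in diameter, 5 mm high with its bridge, on one of the three trays under that tray's dome (which one differs each time), within 5 mm of the middle. Origin: centre of its underside
- watch_case: empty watch case: open ring with four lugs, 46x42x9 mm, under another of the domes. Origin: centre of its underside
- dish: empty shallow round parts dish, 52 mm in diameter, 10 mm high, under the remaining dome. Origin: centre of its underside
- brass_box: bystander: round box, 45 mm in diameter, 23 mm high; origin at the centre of its underside
- loupe: bystander: short cylindrical eye loupe, 30 mm in diameter, 31 mm high; origin at the centre of its underside
- oil_bottle: bystander: small bottle, 44 mm in diameter, 72 mm high; origin at the centre of its underside
- screwdriver: bystander: thin screwdriver, 118 mm long, 11 mm thick, lying along its own y; origin under its middle
- tweezers: bystander: tweezers, 124 mm long, 14 mm wide, lying along their own y; origin under their middle
Mind the look-alikes: they are no part of the job. Leave any black look-alike of the dome_b alone.

How it is judged:
By the outcome, as a careful person would: the job done as asked, in the order asked, and still so for the second after the job is handed in, while the arm keeps its last pose, push and grip.
It also fails if it takes over 42 s, if anything falls off the work surface, if the arm or the gripper's body presses on something with over 40 N, if the wrist force passes 120 N, or if a joint passes its speed limit or range.

## Working session

There is one attempt and no reset: what is moved stays moved. The work goes in short steps, Python scripts to look and compute and a tool call to move; the robot and the scene stay as the last step left them, time stands still between calls to the robot, and variables do not carry over. Pictures are saved under pics/ and viewed, at most 10 in all, crops included, and the job is handed in when it is done.

Besides the shell and the picture viewer there is one more tool, called after "Call:" as name([rows], argument=value, ...), one row to a line, values as JSON. servo_tool: Moves the arm, as the interface text tells. Its arguments: {"type":"object","properties":{"motion":{"type":"array"},"grip_force":{"type":"number"}},"required":["motion"]}

```bash
mkdir -p pics; python3 - <<'E'
from plant import readout, camera
import cv2,numpy as np
s=readout.get_state();print(s['tcp_pos'],s['ee_rot'],s['finger_gap'],s['time_s'])
for n in('top','side'):
    c=camera(n);cv2.imwrite(f'pics/{n}0.png',cv2.resize(c['color'],(800,600),interpolation=cv2.INTER_CUBIC))
    print(n,c['fx'],c['fy'],c['cx'],c['cy'],np.round(c['world_to_cam'],4).tolist())
E
```

```text
[6.74250051e-01 2.60057304e-05 2.29943163e-01] [-0.00083595  0.70710596  0.70710667 -0.00078661] 0.08520923022498596 0.0
top 416.08286543133903 416.08286543133903 272.17717234935526 209.13032833921116 [[0.0158, -0.9999, 0.0042, 0.3361], [-0.9928, -0.0162, -0.119, 0.4981], [0.119, -0.0023, -0.9929, 0.8934], [0.0, 0.0, 0.0, 1.0]]
side 401.82819304228457 401.82819304228457 280.96196750744673 210.57704865152155 [[0.9995, 0.0228, -0.0239, -0.4773], [-0.0075, -0.5485, -0.8361, 0.2206], [-0.0322, 0.8359, -0.548, 0.6638], [0.0, 0.0, 0.0, 1.0]]
```

View pics/top0.png

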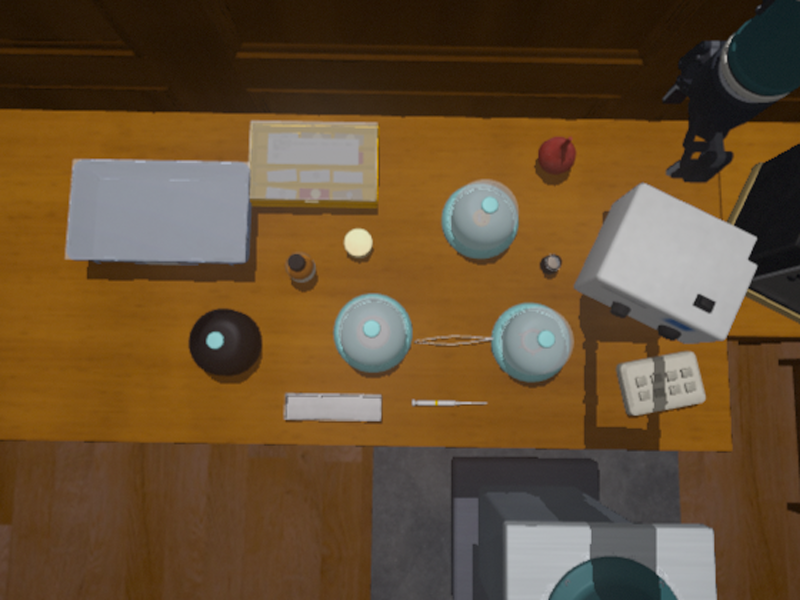

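View pics/side0.png

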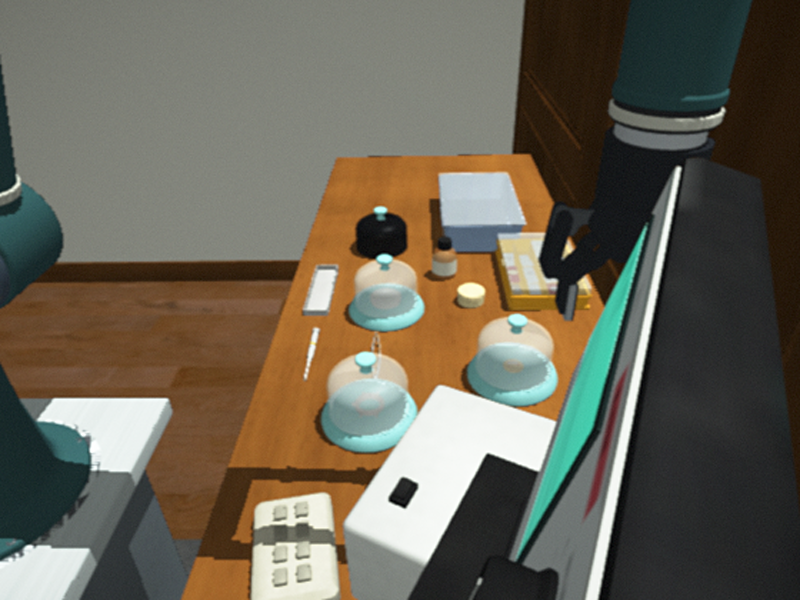

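The top picture shows three clear domes at about (482,220), (373,333) and (533,342), and a black look-alike at (225,342). The contents are faint, so I'll enhance the crops and locate the knobs.

```bash
cat > h.py <<'E'
import cv2,numpy as np
from plant import camera,readout
def grab(n,k=4):
    c=camera(n);f=[c['color'].astype(float)]+[camera(n)['color'].astype(float) for _ in range(k-1)]
    c['mean']=np.mean(f,0);return c
def P(c):
    return np.array([[c['fx'],0,c['cx']],[0,c['fy'],c['cy']],[0,0,1]])@c['world_to_cam'][:3]
def proj(c,p):
    q=P(c)@np.append(p,1);return q[:2]/q[2]
def onplane(c,uv,z):
    M=P(c);H=np.c_[M[:,0],M[:,1],M[:,2]*z+M[:,3]]
    q=np.linalg.solve(H,[uv[0],uv[1],1]);return q[:2]/q[2]
E
python3 - <<'E'
from h import *
R={'top':[(337,153),(261,233),(373,240)],'side':[(359,255),(270,206),(258,282)]}
K={'top':[(343,143),(260,230),(382,237)],'side':[(362,226),(269,184),(256,254)]}
rows=[];C={}
for n in R:
    c=C[n]=grab(n);row=[]
    for (u,v) in R[n]:
        t=c['mean'][v-33:v+33,u-33:u+33]
        lo,hi=np.percentile(t[13:53,13:53],(3,97),axis=(0,1))
        t=np.clip((t-lo)/(hi-lo)*255,0,255).astype(np.uint8)
        row.append(cv2.resize(t,(264,264),interpolation=cv2.INTER_CUBIC))
    rows.append(np.hstack(row))
cv2.imwrite('pics/m.png',np.vstack(rows))
for i in range(3):
    uv={}
    for n in C:
        u,v=K[n][i];t=C[n]['mean'][v-9:v+10,u-9:u+10]
        m=((t[...,0]-t[...,2])>60).astype(np.uint8)   # cyan
        k,l,s,ce=cv2.connectedComponentsWithStats(m)
        j=l[9,9] or 1
        uv[n]=ce[j]+[u-9,v-9];print(i,n,uv[n],s[j])
    X=cv2.triangulatePoints(P(C['top']),P(C['side']),uv['top'],uv['side'])[:,0];X=X[:3]/X[3]
    print(i,X,onplane(C['top'],uv['top'],.098),onplane(C['side'],uv['side'],.096))
E
```

```text
Traceback (most recent call last):
IndexError: index 1 is out of bounds for axis 0 with size 1
```

View pics/m.png

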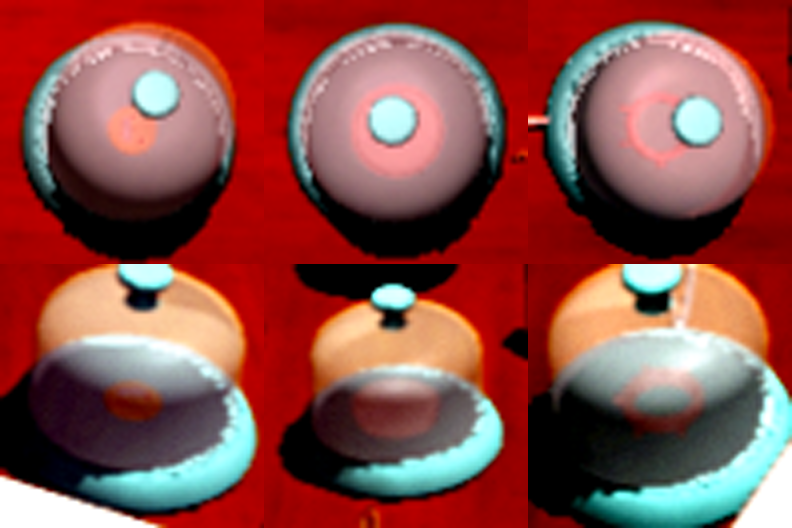

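The first dome (native top pixel 343,143) covers a solid disc, the movement. The second covers the dish (broad ring) and the third the case (ring with lugs). Next I'll locate the first dome's knob.

```bash
python3 - <<'E'
from h import *
C={n:grab(n,2) for n in('top','side')};uv={}
for n,(u,v) in {'top':(343,143),'side':(362,226)}.items():
    t=C[n]['mean'][v-12:v+13,u-12:u+13]
    print(n,t[12,12],t[12,4])
    d=t[...,0]-t[...,2]; b=t[...,1]
    m=((d>25)&(b>150)).astype(np.uint8)
    k,l,s,ce=cv2.connectedComponentsWithStats(m)
    j=1+np.argmin([np.hypot(*(x-12)) for x in ce[1:]]) if k>1 else 0
    uv[n]=ce[j]+[u-12,v-12];print(uv[n],s[j])
    print(np.array([''.join('.#'[x] for x in r) for r in (l==j).astype(int)]))
X=cv2.triangulatePoints(P(C['top']),P(C['side']),uv['top'],uv['side'])[:,0];print(X[:3]/X[3])
print(onplane(C['top'],uv['top'],.0995),onplane(C['side'],uv['side'],.096))
for i,w in enumerate([(261,231),(381,238)]): print('other',onplane(C['top'],w,.0995))
s=readout.get_state();print(s['tcp_pos'],s['time_s'])
E
```

```text
top [205. 204. 151.] [171.  167.5 154.5]
[342.50877193 142.59649123] [  6   6  12  12 114]
['.........................' '.........................'
 '.........................' '.........................'
 '.........................' '.........................'
 '..........###............' '........########.........'
 '.......##########........' '......###########........'
 '......############.......' '......############.......'
 '......############.......' '......############.......'
 '.......###########.......' '.......##########........'
 '........########.........' '..........#####..........'
 '.........................' '.........................'
 '.........................' '.........................'
 '.........................' '.........................'
 '.........................']
side [249.5 251.  192. ] [189.5 213.  225.5]
[362.04347826 223.9673913 ] [ 6  6 13  9 92]
['.........................' '.........................'
 '.........................' '.........................'
 '.........................' '.........................'
 '.........#####...........' '.......##########........'
 '......############.......' '......#############......'
 '......#############......' '......#############......'
 '.......############......' '.........#########.......'
 '...........#####.........' '.........................'
 '.........................' '.........................'
 '.........................' '.........................'
 '.........................' '.........................'
 '.........................' '.........................'
 '.........................']
[0.62759413 0.19923669 0.09722648]
[0.62642287 0.19964228] [0.62850041 0.20119233]
other [0.43898235 0.3662632 ]
other [0.42868135 0.12224547]
[ 6.75016378e-01 -1.10837775e-05  2.31351922e-01] 0.7
```

Call:
servo_tool([
  [[0.5, -0.1, 0, 0, -1], [1.5, -0.35, 0, 0, -1], [2.5, -0.6, 0, 0, -1], [3.5, -0.85, 0, 0, -1], [4.5, -1.1, 0, 0, -1], [5.5, -1.35, 0, 0, -1], [6.2, -1.5, 0, 0, -1], [6.5, -1.55, 0, 0, -1], [6.65, -1.58, 0, 0, -1], [6.65, -1.58, 0.5, 0, -1], [6.65, -1.58, 1, 0, -1], [6.65, -1.58, 1, 0, -1]],
], grip_force=25)

```text
time_s: 2.2
tcp_pos: [0.626, 0.1983, 0.198]
ee_rot: [-0.001, 0.707, 0.707, -0.002]
ft_force: [0.6, -0.2, 0.0]
finger_gap: 0.0855
grasp_force: 0.0
```

```bash
python3 - <<'E'
from h import *
s=readout.get_state();print(s['tcp_pos'],s['ee_rot'],s['time_s'])
t=[]
for n in('top','side'):
    c=grab(n,1);u,v=map(int,proj(c,[.627,.2,.12]));print(u,v,proj(c,s['tcp_pos']))
    t.append(cv2.resize(c['color'][max(v-80,0):v+60,u-70:u+70],(400,400),interpolation=cv2.INTER_CUBIC))
cv2.imwrite('pics/a.png',np.hstack(t))
E
```

```text
[0.62598609 0.19825813 0.1979917 ] [-0.00126933  0.70744363  0.70676462 -0.00238124] 2.2
344 139 [352.40205552 128.072891  ]
362 213 [365.90549461 177.11873628]
```

View pics/a.png

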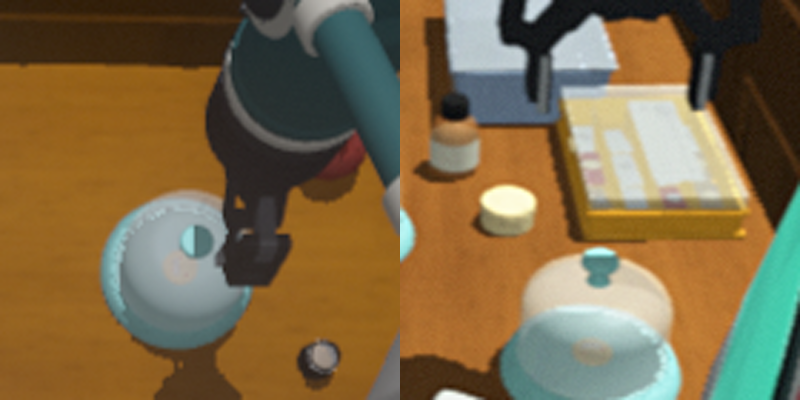

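Both crops show the disc under the target dome, at about (180,265) in the top crop and (592,350) in the side crop, with the open fingers above the knob. I'll descend to just above it.

Call:
servo_tool([
  [[0.03, 0.03, 0.4, 0, -1], [0.03, 0.03, 0.9, 0, -1], [0.03, 0.03, 1.5, 0, -1], [0.03, 0.03, 2.1, 0, -1], [0.03, 0.03, 2.6, 0, -1], [0.03, 0.03, 2.9, 0, -1], [0.03, 0.03, 3.0, 0, -1], [0.03, 0.03, 3.0, 0, -1]],
])

```text
time_s: 3.3
tcp_pos: [0.6288, 0.2005, 0.1115]
ee_rot: [0.0, 0.707, 0.707, 0.0]
ft_force: [0.1, -0.6, 0.2]
finger_gap: 0.0852
grasp_force: 0.0
```

```bash
python3 - <<'E'
from h import *
s=readout.get_state();print(s['tcp_pos'],s['ee_rot'],s['time_s'],s['ft_force'])
t=[]
for n in('top','side'):
    c=grab(n,2);u,v=map(int,proj(c,[.627,.2,.105]));im=c['mean'].astype(np.uint8)
    p=s['tcp_pos'];R=6
    im=cv2.resize(im[v-33:v+33,u-33:u+33],(396,396),interpolation=cv2.INTER_CUBIC)
    for q,col in (([p[0],p[1],.1005],(0,0,255)),([p[0]-.0425,p[1],p[2]+.013],(0,255,0)),([p[0]+.0425,p[1],p[2]+.013],(0,255,0))):
        w=(proj(c,q)-[u-33,v-33])*6+3; cv2.circle(im,(int(w[0]),int(w[1])),3,col,1)
    t.append(im)
cv2.imwrite('pics/b.png',np.hstack(t))
E
```

```text
[0.62877573 0.20047666 0.11151824] [1.23204960e-04 7.07104370e-01 7.07109150e-01 2.12721688e-04] 3.3 [ 0.13735331 -0.60508975  0.2099306 ]
```

View pics/b.png

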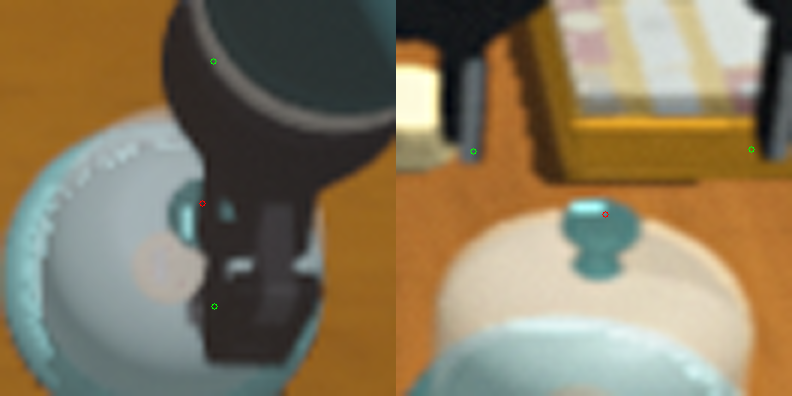

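In the side crop the knob centre is at about x=600, while the fingers' midpoint is at about 614 after correction, so they sit slightly too far +x. I'll shift -2.5 mm, partly close above the knob and compare directly.

Call:
servo_tool([
  [[0, -0.08, 0, 0, 0.2], [0, -0.08, 0, 0, 0.2], [0, -0.08, 0, 0, 0.2], [0, -0.08, 0, 0, 0.2], [0, -0.08, 0, 0, 0.2], [0, -0.08, 0, 0, 0.2]],
])

```text
time_s: 4.25
tcp_pos: [0.6261, 0.2004, 0.1113]
ee_rot: [-0.0, 0.707, 0.707, -0.0]
ft_force: [-0.3, -0.1, 0.1]
finger_gap: 0.0339
grasp_force: 0.0
```

```bash
python3 - <<'E'
from h import *
s=readout.get_state();print(s['tcp_pos'],s['finger_gap'],s['time_s'])
c=grab('side',3);u,v=map(int,proj(c,[.627,.2,.105]));im=c['mean'].astype(np.uint8)
im=cv2.resize(im[v-25:v+25,u-30:u+30],(720,600),interpolation=cv2.INTER_CUBIC)
p=s['tcp_pos']
for z,x in ((.1005,0),(.112,0),(.115,.017),(.115,-.017)):
    for y in (0,-.011):
        print(z,x,y,np.round((proj(c,[p[0]+x,p[1]+y,z])-[u-30,v-25])*12+6))
cv2.imwrite('pics/c.png',im)
E
```

```text
[0.62611103 0.20041068 0.11125226] 0.033949936405070144 4.25
0.1005 0 0 [366. 333.]
0.1005 0 -0.011 [377. 374.]
0.112 0 0 [373. 272.]
0.112 0 -0.011 [383. 313.]
0.115 0.017 0 [485. 256.]
0.115 0.017 -0.011 [496. 296.]
0.115 -0.017 0 [264. 257.]
0.115 -0.017 -0.011 [273. 297.]
```

View pics/c.png

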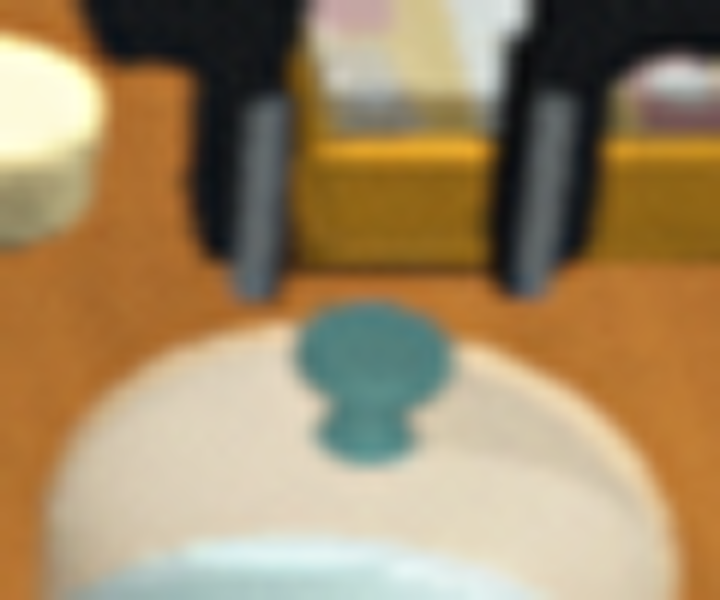

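The fingers (inner edges about 282 and 497) straddle the knob (298–452, centre 375) to within about 1 mm. I'll descend around it and close.

Call:
servo_tool([
  [[0, 0.02, 0.15, 0, 0.2], [0, 0.02, 0.35, 0, 0.2], [0, 0.02, 0.55, 0, 0.2], [0, 0.02, 0.75, 0, 0.2], [0, 0.02, 0.9, 0, 0.2], [0, 0.02, 0.95, 0, 0.2], [0, 0.02, 0.95, 0, 0.2]],
])

```text
time_s: 5.28
tcp_pos: [0.6267, 0.2004, 0.0827]
ee_rot: [-0.0, 0.707, 0.707, -0.0]
ft_force: [0.1, 0.9, 0.2]
finger_gap: 0.0341
grasp_force: 0.0
```

Call:
servo_tool([
  [[0, 0, 0, 0, 0.3], [0, 0, 0, 0, 0.36], [0, 0, 0, 0, 0.42], [0, 0, 0, 0, 0.5], [0, 0, 0, 0, 0.6], [0, 0, 0, 0, 0.8], [0, 0, 0, 0, 1], [0, 0, 0, 0, 1], [0, 0, 0, 0, 1], [0, 0, 0, 0, 1]],
], grip_force=30)

```text
time_s: 6.52
tcp_pos: [0.627, 0.2004, 0.0832]
ee_rot: [0.0, 0.707, 0.707, 0.0]
ft_force: [0.0, -0.8, 4.5]
finger_gap: 0.0217
grasp_force: 29.4
```

```bash
python3 - <<'E'
from h import *
s=readout.get_state();print(s['tcp_pos'],s['finger_gap'],s['time_s'],s['ft_force'],s['torque'])
t=[]
for n,y0 in(('side',0),('top',0)):
    c=grab(n,2);u,v=map(int,proj(c,[.627,.2,.085]));im=c['mean'].astype(np.uint8)
    t.append(cv2.resize(im[v-35:v+35,u-23:u+23],(394,600),interpolation=cv2.INTER_CUBIC))
cv2.imwrite('pics/d.png',np.hstack(t))
E
```

```text
[0.62698785 0.20044905 0.0831813 ] 0.021722205436498807 6.525 [ 0.03764444 -0.8328965   4.49328011] [-0.08288679  0.11071916 -0.03601349]
```

View pics/d.png

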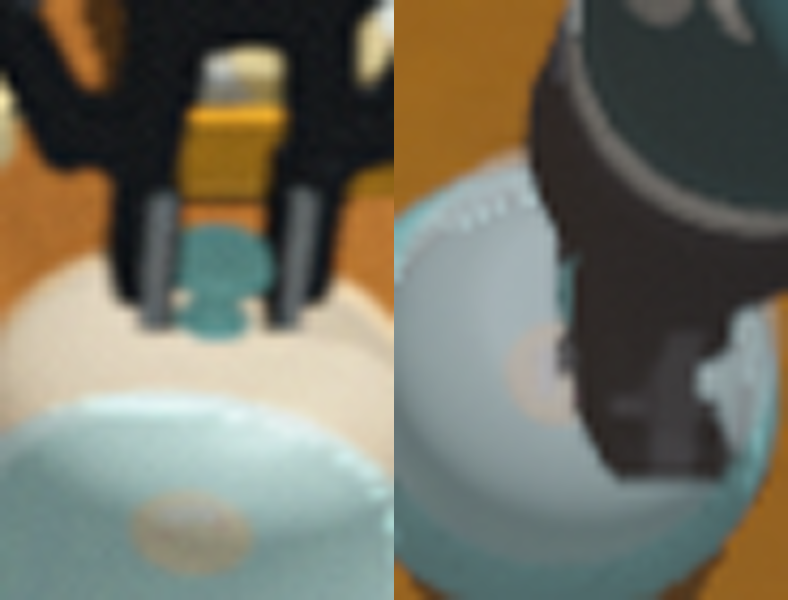

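The knob sits squarely between the pads (side crop about 225,265) and the dome is level. I'll lift gently.

Call:
servo_tool([
  [[0, 0, -0.03, 0, 1], [0, 0, -0.08, 0, 1], [0, 0, -0.15, 0, 1], [0, 0, -0.25, 0, 1], [0, 0, -0.4, 0, 1], [0, 0, -0.6, 0, 1], [0, 0, -0.8, 0, 1], [0, 0, -1.0, 0, 1], [0, 0, -1.15, 0, 1], [0, 0, -1.25, 0, 1], [0, 0, -1.3, 0, 1], [0, 0, -1.3, 0, 1]],
], grip_force=40)

```text
time_s: 8.22
tcp_pos: [0.6267, 0.2004, 0.1218]
ee_rot: [-0.0, 0.707, 0.707, -0.0]
ft_force: [0.0, -0.3, 0.2]
finger_gap: 0.0208
grasp_force: 39.1
```

Call:
servo_tool([
  [[0, 0, -0.1, 0, 1], [0, 0, -0.3, 0, 1], [0, 0, -0.6, 0, 1], [0, 0, -1.0, 0, 1], [0, 0, -1.4, 0, 1], [0, 0, -1.8, 0, 1], [0, 0, -2.2, 0, 1], [0, 0, -2.6, 0, 1], [0, 0, -3.0, 0, 1], [0, 0, -3.4, 0, 1], [0, 0, -3.6, 0, 1], [0, 0, -3.7, 0, 1]],
])

```text
time_s: 9.72
tcp_pos: [0.6268, 0.2004, 0.2332]
ee_rot: [0.0, 0.707, 0.707, 0.0]
ft_force: [0.7, 0.5, -0.6]
finger_gap: 0.021
grasp_force: 39.1
```

Call:
servo_tool([
  [[0, 0, 0, 0, 1], [0, 0, 0, 0, 1], [0, 0, 0, 0, 1], [0, 0, 0, 0, 1], [0, 0, 0, 0, 1], [0, 0, 0, 0, 1], [0, 0, 0, 0, 1], [0, 0, 0, 0, 1]],
])

```text
time_s: 10.72
tcp_pos: [0.6267, 0.2004, 0.2328]
ee_rot: [0.0, 0.707, 0.707, 0.0]
ft_force: [0.2, 0.6, -0.8]
finger_gap: 0.0209
grasp_force: 39.1
```

```bash
python3 - <<'E'
from h import *
s=readout.get_state();print(s['tcp_pos'],s['finger_gap'],s['time_s'],s['ft_force'],s['torque'])
t=[]
for n in('side','top'):
    c=grab(n,2);u,v=map(int,proj(c,[.627,.2,.12]));im=c['mean'].astype(np.uint8)
    v=max(v,85)
    t.append(cv2.resize(im[v-85:v+85,u-56:u+56],(395,600),interpolation=cv2.INTER_CUBIC))
cv2.imwrite('pics/e.png',np.hstack(t))
E
```

```text
[0.62670692 0.20040115 0.23281799] 0.02088941845713582 10.725 [ 0.1761048   0.57510576 -0.80835755] [-0.03775278 -0.00199289 -0.00466926]
```

View pics/e.png

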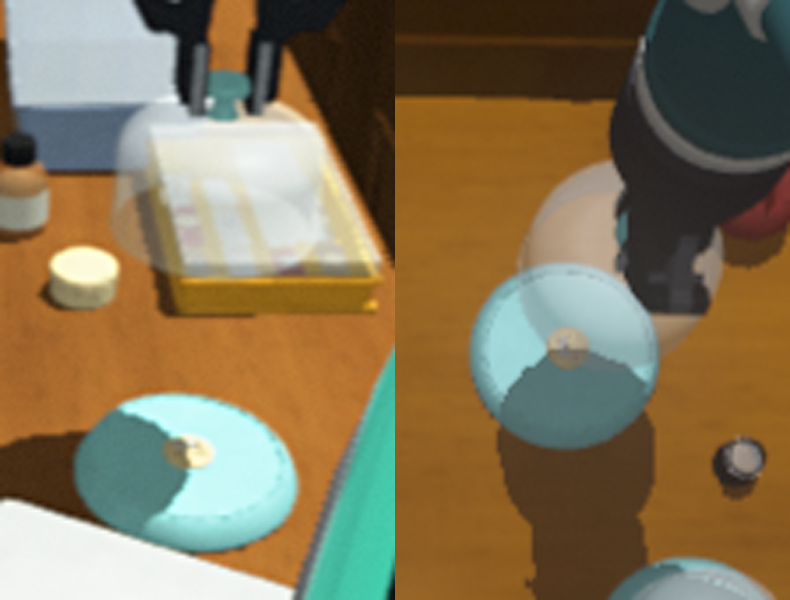

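The dome is up and the disc lies undisturbed on the tray (side 190,452; top 567,347). I'll hold 3 s, then check level with a projected rim.

Call:
servo_tool([
  [[0, 0, 0, 0, 1], [0, 0, 0, 0, 1], [0, 0, 0, 0, 1], [0, 0, 0, 0, 1], [0, 0, 0, 0, 1], [0, 0, 0, 0, 1], [0, 0, 0, 0, 1], [0, 0, 0, 0, 1], [0, 0, 0, 0, 1], [0, 0, 0, 0, 1], [0, 0, 0, 0, 1], [0, 0, 0, 0, 1]],
])

```text
time_s: 12.42
tcp_pos: [0.6267, 0.2004, 0.2328]
ee_rot: [-0.0, 0.707, 0.707, 0.0]
ft_force: [-1.1, -0.3, 0.1]
finger_gap: 0.0207
grasp_force: 39.1
```

Call:
servo_tool([
  [[0, 0, 0, 0, 1], [0, 0, 0, 0, 1], [0, 0, 0, 0, 1], [0, 0, 0, 0, 1], [0, 0, 0, 0, 1], [0, 0, 0, 0, 1], [0, 0, 0, 0, 1], [0, 0, 0, 0, 1], [0, 0, 0, 0, 1], [0, 0, 0, 0, 1], [0, 0, 0, 0, 1], [0, 0, 0, 0, 1]],
])

```text
time_s: 13.92
tcp_pos: [0.6267, 0.2004, 0.2328]
ee_rot: [0.0, 0.707, 0.707, 0.0]
ft_force: [-0.9, -0.6, -0.5]
finger_gap: 0.0212
grasp_force: 39.1
```

```bash
python3 - <<'E'
from h import *
s=readout.get_state();print(s['tcp_pos'],s['finger_gap'],s['time_s'])
c=grab('side',3);u,v=map(int,proj(c,[.627,.2,.18]));im=c['mean']
im=np.clip((im-40)*1.3,0,255).astype(np.uint8)
im=cv2.resize(im[v-40:v+60,u-60:u+60],(720,600),interpolation=cv2.INTER_CUBIC)
for a in np.linspace(0,2*np.pi,48):
    w=(proj(c,[.627+.052*np.cos(a),.2+.052*np.sin(a),.1685])-[u-60,v-40])*6+3
    cv2.circle(im,(int(w[0]),int(w[1])),1,(0,0,255),-1)
cv2.imwrite('pics/f.png',im)
E
```

```text
[0.62670419 0.20040674 0.23277454] 0.02119501811802018 13.925
```

View pics/f.png

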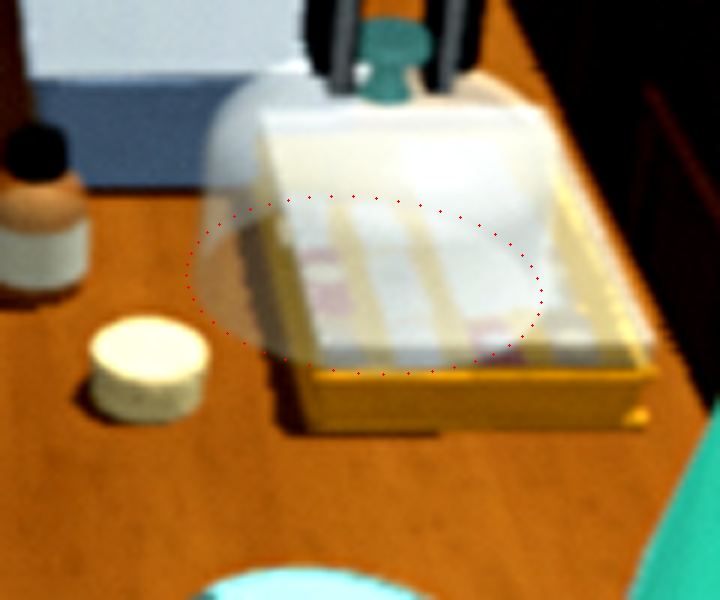

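The rim (left edge about 190,270, bottom about 380,370) matches the projected level circle, so the dome is level. It has been held still for over 4 s.

```bash
python3 -c "
from plant import hand_in;print(hand_in())"
```

```text
the job is handed in; nothing more can be done
None
```

The dome over the movement was lifted straight up by its knob and held level and still about 15 cm above its tray for over 4 s, then handed in still gripped; the movement looked undisturbed in both cameras, and I touched no other dome or object.

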